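# Close up the thread cartons on the roller track

## Robot

A 7-joint arm with a two-finger parallel gripper is mounted at the origin on the work surface. World frame = base frame: x ahead of the robot, y to its left, z up, the work surface at z = 0. Lengths are in mm, angles in degrees, forces in N, time in s.
With the tool pointing down it reaches from about 400 to 850 mm from the base axis. Payload 4.5 kg.
Tool frame: the origin (TCP) lies at the very end of the fingers, on their centre line; the grasp point (between the pads) lies 19 mm behind it; z points along the fingers, y is the line along which they close (so a half turn about z gives the same grasp; the last joint's range is limited). The gripper opens to 88 mm and grips with 3 to 60 N. Pads are 18 mm wide; open, the fingers measure 123 mm over their backs; the gripper's body (75 mm by 187 mm) begins 45 mm behind the grasp point.
Start: joints at [-69.97, 39.483, -11.15, 89.685, 9.013, 51.709, -12.324], TCP at [194.091, 594.123, 238.743] pointing down, gripper open.
Joint ranges: [-172.22, 172.22], [-26.19, 119.32], [-84.43, 86.54], [7.71, 146.69], [-57.33, 237.33], [2.42, 119.75], [-152.13, 152.13]. Speed limits (degrees/s): [147.25, 147.25, 180, 180, 180, 180, 180].

## Interface

Orientations are given as [roll, pitch, yaw] about the fixed x, y, z axes, in that order (R = Rz(yaw) Ry(pitch) Rx(roll)).
In Python, from station import arm gives the robot as it stands. The module is installed in compiled form; this text tells all that it offers.
- The arm moves only by the tool move_arm, never from a script. Its argument "commands" is a list of rows, each a list of 5 numbers: the opening, from 0 (shut) to 1 (fully open), then the shift along the tool's x, y, z in units of 200 mm (1.0 is 200 mm), then the turn about the tool's z in units of 45 degrees (1.0 is 45 degrees). A call has exactly 5 rows; each row is the pose to reach, as a shift and turn from the pose commanded when the call began, along the tool's axes at that moment; what a row does not reach only later rows make up. A row lasts 1/8 s, in which the tool goes at most 62.5 mm and 10.7 degrees, less where a joint would pass 70% of its speed; a pose out of reach is approached as far as the arm can. A call with a number of a shift or a turn outside -1 to 1 is refused whole. A call with a gripper value outside its range is refused whole. The fingers move at their own pace and stop on an object; "grip_force" is the grip in N (left out, the last holds). Time passes only in rows, so rows that repeat a pose let the fingers close, or fill a call up. It gives the time, the measured TCP pose, the force, the opening and the grip force at its end, in the units of the state.
- arm.read_state(): the state, without advancing time (a new reading comes with each control period).
- arm.read_camera(name): name is "side" or "top" or "wrist"; returns a dict with "img" (400x640x3 uint8, red, green, blue), "fx", "fy", "cx", "cy" (pixels), "position" and "attitude" of the camera in the world. Camera axes: x right, y down, z forward; pixel columns grow to the right and rows downward; lengths in mm; the calibration is good to about 2 mm. A picture is of the moment at which its call begins. There is no depth.
- arm.close_job(): hands the job in; it is judged then, once.
The state is a dict: "time": time; "joint_positions": joint angles; "qvel": joint speeds; "joint_torque": joint torques, N m; "tcp_pos": TCP position; "eef_rot": TCP orientation; "ft_force": force on the tool from outside, world axes, zero at the start; "torque": the same for the moment, N m; "grip_width": finger opening in mm; "grip_force": force on a finger pad.
Only numpy, scipy, OpenCV 4.12 (cv2) and the standard library are available. Lean on these libraries where they do the work, as an engineer would, in place of code of your own. Each camera call takes 0.05 s, during which the arm holds its last target. There are 200 camera calls.

## Task

Two closed thread cartons, a larger and a smaller, lie askew and apart on the roller track of the packing bench. Close them up for labelling: push them along the rollers until the leading carton is up against the end stop, the other is close up behind it, and both are square and flush against the long side guide. Only push, never pick a carton up or tip it; the sample spool on the larger carton must stay standing there, and everything else on the bench stays where it is.

Things in the scene. Friction and masses are not known exactly. Their poses are not given: they have to be found in the camera images.
- track: Level gravity roller track fixed to the bench, 620 mm long, 295 wide. Origin: centre of its underside, on the bench. x: across, to the side guide (roughly away from the robot); y: along, to the end stop (roughly to the robot's left). Free steel rollers span x = -126 to 126 mm, tops 77.5 mm above the bench. Near side and -y end open. Cartons roll easily along y; across, they slide with friction.
- guide_face (a point): Middle of the inner face of the side guide, at roller-top height (track frame: x = 105, y = 0, z = 77.5 mm). The guide is a straight aluminium bar along the whole far side of the track, 10 mm thick, its top 31 mm above the roller tops. Same axes as the track.
- stop_face (a point): Middle of the rubber face of the end stop, at roller-top height (track frame: x = 0, y = 280, z = 77.5 mm). The stop is an upright plate across the +y end, its top 41 mm above the roller tops. Same axes as the track.
- large_carton: The larger closed cardboard carton, a plain box 125 mm along its x, 150 mm along its y, 95 mm high, 0.6 to 1.1 kg, brown tape over its top; loose on the rollers, turned up to 0.3 rad from the track's axes, either nearer the end stop than the small carton or behind it. Origin: centre of its underside; axes roughly as the track's.
- small_carton: The smaller closed cardboard carton, a plain box 90 mm along its x, 110 mm along its y, 70 mm high, 0.3 to 0.6 kg, taped likewise; loose on the rollers, turned up to 0.3 rad. Origin: centre of its underside; axes roughly as the track's.
- sample_spool: Small upright thread spool, 38 mm diameter, 46 mm tall, 45 g, standing loose near the middle of the larger carton's top. Origin: centre of its underside. Leave it standing.
- spool_a: Bystander: upright thread spool, 42 mm diameter, 55 mm tall, on the bench between robot and track. Origin: centre of its underside.
- spool_b: Bystander: another such spool, 42 mm diameter, 55 mm tall, on the bench between robot and track.
- tape_roll: Bystander: roll of packing tape lying flat, 104 mm diameter, 48 mm tall, on the bench between robot and track.
- cutter: Bystander: box cutter lying flat, 34 x 150 x 20 mm, on the bench past the end stop.
- cone_a: Bystander: tall thread cone, 74 mm diameter, 165 mm tall, on the bench past the open end of the track.
- cone_b: Bystander: tall thread cone, 74 mm diameter, 165 mm tall, on the bench at the left, near the end stop.
- scanner: Bystander: hand scanner lying flat, 45 x 170 mm, 38 mm tall, on the bench at the right side.

How it is judged (in metres and radians):
At the end, for the whole second after the job is handed in: Leading carton within 6 mm of the end stop, the other within 10 mm of close-up behind it; both within 6 mm of the side guide at mid-length, square within 0.06 rad, flat on the rollers, at rest; sample spool upright on the larger carton; every bystander within 20 mm of its start (((x of large_carton in the frame of track above 0.0365 m and y of large_carton in the frame of track above 0.199 m and angle between the y axis of each of large_carton, small_carton and the y axis of track, either way round below 0.06 rad and height (world z) of large_carton between 0.07 and 0.086 m and linear speed of each of large_carton, small_carton below 0.01 m/s and x of small_carton in the frame of track above 0.054 m and y of small_carton in the frame of track above 0.065 m and height (world z) of small_carton between 0.07 and 0.086 m) or (x of small_carton in the frame of track above 0.054 m and y of small_carton in the frame of track above 0.219 m and angle between the y axis of each of small_carton, large_carton and the y axis of track, either way round below 0.06 rad and height (world z) of small_carton between 0.07 and 0.086 m and linear speed of each of small_carton, large_carton below 0.01 m/s and x of large_carton in the frame of track above 0.0365 m and y of large_carton in the frame of track above 0.085 m and height (world z) of large_carton between 0.07 and 0.086 m)) and z of sample_spool in the frame of large_carton above 0.09 m and angle between sample_spool's own z axis and vertical below 0.15 rad and linear speed of sample_spool below 0.01 m/s and distance of each of spool_a, spool_b, tape_roll, cutter, cone_a, cone_b, scanner from where it was at the start of the episode below 0.02 m); the robot touches nothing.
It fails at once if a carton was lifted off the rollers or dropped off the track (height (world z) of any of large_carton, small_carton above 0.0925 m or height (world z) of any of large_carton, small_carton below 0.0625 m).
It fails at once if a carton was tipped (angle between any of large_carton, small_carton's own z axis and vertical above 0.2 rad).
It fails at once if the sample spool toppled or came off the larger carton (angle between sample_spool's own z axis and vertical above 0.5 rad or z of sample_spool in the frame of large_carton below 0.08 m or z of sample_spool in the frame of large_carton above 0.115 m).
It fails at once if a bystander was knocked or moved (distance of any of spool_a, spool_b, tape_roll, cutter, cone_a, cone_b, scanner from where it was at the start of the episode above 0.03 m).
It also fails if it takes over 59 s, if anything falls off the work surface, if the arm or the gripper's body presses on something with over 40 N, if the wrist force passes 120 N, or if a joint passes its speed limit or range.

## Working session

There is one attempt and no reset: what is moved stays moved. The work goes in short steps, Python scripts to look and compute and a tool call to move; the robot and the scene stay as the last step left them, time stands still between calls to the robot, and variables do not carry over. Pictures are saved under pics/ and viewed, at most 10 in all, crops included, and the job is handed in when it is done.

Besides the shell and the picture viewer there is one more tool, called after "Call:" by a JSON object that holds its "fn" and its "kwargs", one argument or row to a line. move_arm: Moves the arm, as the interface text tells. Its arguments: {"type":"object","properties":{"commands":{"type":"array"},"grip_force":{"type":"number"}},"required":["commands"]}

```bash
mkdir -p pics; python3 - <<'E'
from station import arm
import cv2
s=arm.read_state();print(s)
for n in("top","side"):
    c=arm.read_camera(n);cv2.imwrite(f"pics/{n}0.png",c["img"][:,:,::-1]);print({k:v for k,v in c.items() if k!="img"})
E
```

```text
{'time': 0.0, 'joint_positions': array([-69.96978016,  39.53208307, -11.14392395,  89.74514184,
         9.011922  ,  51.71059081, -12.32407862]), 'qvel': array([-0.01572142,  0.02348107,  0.0164813 , -0.08778504, -0.01322477,
        0.06426335, -0.0010678 ]), 'joint_torque': array([ 2.40330337e-04, -5.27558792e+01, -1.26670238e+00, -1.53428364e+01,
       -5.26233867e-02,  6.40137776e-03,  1.66007126e-04]), 'tcp_pos': array([193.96172226, 593.46574513, 237.92037084]), 'eef_rot': array([-1.79894240e+02,  8.03302070e-03,  1.61910358e+02]), 'ft_force': array([0.25478348, 0.92309585, 0.23575468]), 'torque': array([ 0.00476713, -0.02998252,  0.02436316]), 'grip_force': 0.0, 'grip_width': 88.01067673748844}
{'fx': 458.8601947320728, 'fy': 458.8601947320728, 'cx': 321.3151588925823, 'cy': 200.5973506159466, 'position': array([ 216.12433436,  -38.02775315, 1703.95467149]), 'attitude': array([-169.3688261 ,    0.80620458,  -91.60863885])}
{'fx': 506.6704785490132, 'fy': 506.6704785490132, 'cx': 317.9678812294881, 'cy': 198.6891151256376, 'position': array([ -96.18533102, -867.87170704, 1192.15388305]), 'attitude': array([-136.44468485,   -0.8113827 ,  -33.8966754 ])}
```

View pics/top0.png

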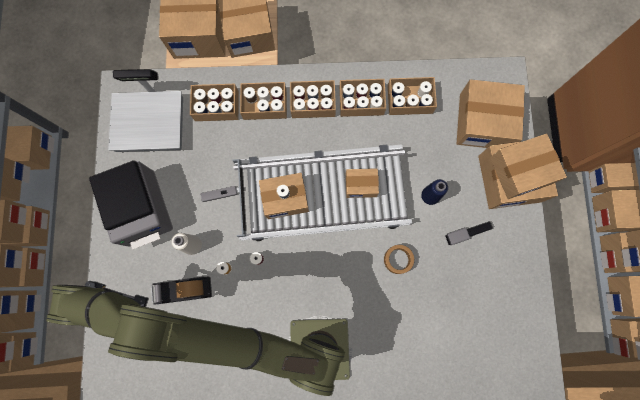

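View pics/side0.png

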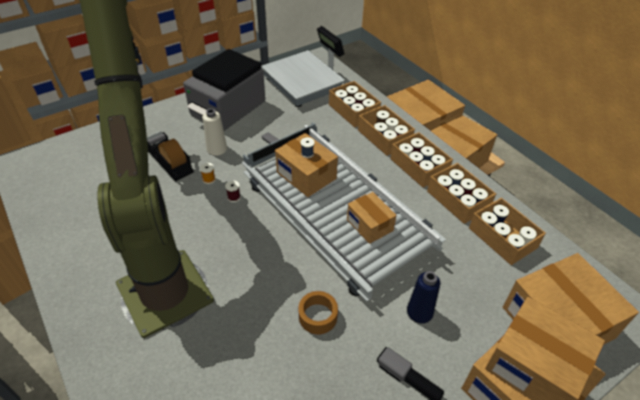

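The top view shows the large carton leading, at about (284,194), with its spool. The small one is behind at (362,182). The stop is at the left (243,195) and the guide along the upper edge. I'll enlarge the track for corner picking.

```bash
python3 - <<'E'
import cv2
i=cv2.imread("pics/top0.png")[140:245,222:422]
cv2.imwrite("pics/crop0.png",cv2.resize(i,None,fx=4,fy=4,interpolation=cv2.INTER_CUBIC))
E
```

```text
(no output)
```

View pics/crop0.png

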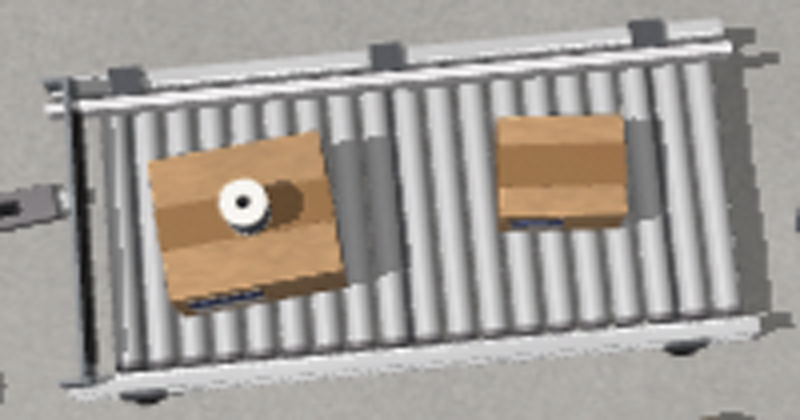

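The crop gives the large top corners (148,162) (318,131) (346,272) (176,299), the small (499,117) (624,116) (627,213) (500,217), the guide's inner top edge (85,109)–(728,52), and the stop's face near (78,100)–(95,378).

```bash
cat >h.py <<'E'
import numpy as np
from scipy.spatial.transform import Rotation as R
def ray(c,px,z):
    px=np.atleast_2d(px).astype(float)
    d=np.c_[(px[:,0]-c["cx"])/c["fx"],(px[:,1]-c["cy"])/c["fy"],np.ones(len(px))]
    d=R.from_euler("xyz",c["attitude"],degrees=True).apply(d); p=np.array(c["position"])
    return (p+d*((z-p[2])/d[:,2])[:,None])[:,:2]
def seg(c,px,z,n):
    w=ray(c,px,z);print(n,w.round(0).tolist());return w
E
python3 - <<'E'
from h import *
from station import arm
c=arm.read_camera("top")
f=lambda *a:np.array(a)/4+[222,140]-.4
L=seg(c,f((148,162),(318,131),(346,272),(176,299)),172.5,"L")
S=seg(c,f((499,117),(624,116),(627,213),(500,217)),147.5,"S")
G=seg(c,f((85,109),(728,52)),108.5,"G")
T=seg(c,f((78,100),(95,378)),118.5,"T")
B=seg(c,f((70,395),(785,325)),50,"nearrail")
sp=seg(c,f((242,202)),218.5,"spool")
seg(c,[[440,190],[432,195]],0,"cone_a?");seg(c,[[180,238]],165,"cone_b");seg(c,[[399,258]],48,"tape");seg(c,[[222,267],[256,257]],55,"spools");seg(c,[[183,290]],60,"holder?")
y=G[0]-G[1];y/=np.linalg.norm(y);x=np.array([y[1],-y[0]])
t=T[0]-T[1];print("yaw from guide",np.degrees(np.arctan2(-y[0],y[1])),"from stop",np.degrees(np.arctan2(t[1],t[0])))
org=np.array(0)
m=G.mean(0)-105*x; sy=(T.mean(0)-m)@y-280; O=m+sy*y
print("track origin",O)
M=np.c_[x,y]
for n,P in(("L",L),("S",S),("sp",sp)):
    q=(P-O)@M;print(n,q.round(0).tolist(),q.mean(0).round(1))
    if len(q)==4:
        e=q[0]-q[1]+q[3]-q[2];print("ang",np.degrees(np.arctan2(-e[0],e[1])),"len",np.linalg.norm(e)/2,"w",np.linalg.norm(q[0]-q[3]+q[1]-q[2])/2)
E
```

```text
L [[582.0, 189.0], [605.0, 42.0], [481.0, 21.0], [463.0, 165.0]]
S [[619.0, -115.0], [616.0, -224.0], [530.0, -222.0], [530.0, -112.0]]
G [[648.0, 255.0], [683.0, -325.0]]
T [[654.0, 259.0], [404.0, 243.0]]
nearrail [[397.0, 278.0], [442.0, -371.0]]
spool [[535.0, 104.0]]
cone_a? [[564.0, -473.0], [545.0, -441.0]]
cone_b [[392.0, 456.0]]
tape [[310.0, -296.0]]
spools [[296.0, 338.0], [328.0, 216.0]]
holder? [[219.0, 474.0]]
yaw from guide 3.4066866876585844 from stop 3.6294365405341553
track origin [559.86656401 -27.48455065]
L [[35.0, 214.0], [49.0, 67.0], [-75.0, 53.0], [-86.0, 198.0]] [-19.2 133.1]
ang 4.723332250783703 len 146.84446757321362 w 123.70177810724275
S [[54.0, -91.0], [45.0, -199.0], [-41.0, -193.0], [-35.0, -83.0]] [   5.5 -141.5]
ang -4.042658395429443 len 109.38185764775979 w 87.77153755085945
sp [[-17.0, 133.0]] [-17.2 132.6]
```

```bash
cat >>h.py <<'E'
O=np.array([559.9,-27.5]);A=np.radians(3.5);XT=np.array([np.cos(A),np.sin(A)]);YT=np.array([-np.sin(A),np.cos(A)])
def plan(tx,ty,z,yaw):
    from station import arm
    s=arm.read_state();p=s["tcp_pos"];Rm=R.from_euler("xyz",s["eef_rot"],degrees=True).as_matrix()
    t=O+tx*XT+ty*YT
    d=Rm.T@(np.array([t[0],t[1],z])-p)/200
    dy=(s["eef_rot"][2]-(yaw+3.5)+180)%360-180
    q=p[:2]-O
    print("t",round(s["time"],2),"track",(q@XT).round(1),(q@YT).round(1),"z",p[2].round(1),"yaw_t",(s["eef_rot"][2]-3.5).round(1),"F",s["ft_force"].round(1),"-> shift",d.round(3),"turn",round(dy/45,3))
E
python3 -c "
from h import *
plan(-110,133,240,180)"
```

```text
t 0.15 track -327.3 642.3 z 238.1 yaw_t 158.4 F [ 0.  -0.5 -0.1] -> shift [-1.947 -1.968 -0.007] turn -0.48
```

Call:
{"fn": "move_arm", "kwargs": {
  "commands": [
    [1,-0.2,-0.2,0,0],
    [1,-0.4,-0.4,0,0],
    [1,-0.6,-0.6,0,0],
    [1,-0.8,-0.8,0,0],
    [1,-0.97,-0.98,0,0]
  ],
  "grip_force": 20
}}

```text
time: 0.78
tcp_pos: [318.5, 345.4, 238.6]
eef_rot: [-180.0, 0.0, 161.8]
ft_force: [0.9, 0.3, -0.1]
grip_width: 88.2
grip_force: 0.0
```

```bash
python3 -c "
from h import *
plan(-110,133,240,180)"
```

```text
t 0.78 track -218.2 386.9 z 238.6 yaw_t 158.3 F [ 0.9  0.3 -0.1] -> shift [-0.971 -0.98  -0.006] turn -0.481
```

Call:
{"fn": "move_arm", "kwargs": {
  "commands": [
    [1,-0.2,-0.2,0,-0.12],
    [1,-0.4,-0.4,0,-0.24],
    [1,-0.6,-0.6,0,-0.36],
    [1,-0.8,-0.8,0,-0.48],
    [1,-0.97,-0.98,0,-0.48]
  ]
}}

```text
time: 1.4
tcp_pos: [441.9, 98.9, 238.6]
eef_rot: [180.0, 0.0, -176.5]
ft_force: [0.2, -0.1, 0.1]
grip_width: 87.8
grip_force: 0.0
```

```bash
python3 -c "
from h import *
plan(-110,133,118,180)"
```

```text
t 1.4 track -110.0 133.3 z 238.6 yaw_t -180.0 F [ 0.2 -0.1  0.1] -> shift [-0.    -0.002  0.603] turn -0.0
```

Call:
{"fn": "move_arm", "kwargs": {
  "commands": [
    [1,0,0,0.2,0],
    [1,0,0,0.4,0],
    [1,0,0,0.6,0],
    [1,-0.03,0,0.6,0],
    [1,-0.06,0,0.6,0]
  ]
}}

```text
time: 2.02
tcp_pos: [454.2, 102.1, 119.6]
eef_rot: [180.0, 0.1, -176.5]
ft_force: [0.7, 0.4, 0.1]
grip_width: 88.0
grip_force: 0.0
```

Call:
{"fn": "move_arm", "kwargs": {
  "commands": [
    [1,-0.03,0,0,0],
    [1,-0.06,0,0,0],
    [1,-0.09,0,0,0],
    [1,-0.12,0,0,0],
    [1,-0.15,0,0,0]
  ]
}}

```text
time: 2.65
tcp_pos: [479.4, 102.5, 119.5]
eef_rot: [-179.9, -0.4, -176.5]
ft_force: [-10.5, -0.9, 8.1]
grip_width: 87.7
grip_force: 5.3
```

```bash
python3 -c "
from h import *
plan(-29,133,118,180)
from station import arm
import cv2
i=arm.read_camera('top')['img'][140:260,212:422,::-1]
cv2.imwrite('pics/c1.png',cv2.resize(i,None,fx=3.6,fy=3.6,interpolation=cv2.INTER_CUBIC))"
```

```text
t 2.65 track -72.4 134.7 z 119.5 yaw_t -180.0 F [-10.5  -0.9   8.1] -> shift [-0.217 -0.008  0.006] turn 0.0
```

View pics/c1.png

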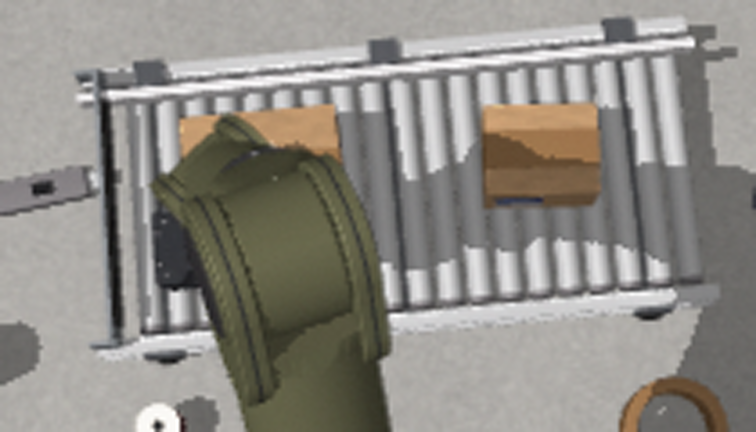

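The carton is now moving across and looks square, with its far edge at (180,117)–(335,105), against a guide edge near row 90. I'll carry on pushing.

Call:
{"fn": "move_arm", "kwargs": {
  "commands": [
    [1,-0.03,0,0,0],
    [1,-0.06,0,0,0],
    [1,-0.09,0,0,0],
    [1,-0.12,0,0,0],
    [1,-0.14,0,0,0]
  ]
}}

```text
time: 3.32
tcp_pos: [508.0, 104.0, 119.5]
eef_rot: [-179.9, -0.3, -176.5]
ft_force: [-10.1, 1.1, 6.7]
grip_width: 88.1
grip_force: 4.9
```

Call:
{"fn": "move_arm", "kwargs": {
  "commands": [
    [1,-0.015,0,0,0],
    [1,-0.03,0,0,0],
    [1,-0.045,0,0,0],
    [1,-0.06,0,0,0],
    [1,-0.06,0,0,0]
  ]
}}

```text
time: 3.95
tcp_pos: [520.4, 104.9, 119.5]
eef_rot: [-179.9, -0.3, -176.6]
ft_force: [-8.0, -0.7, 4.6]
grip_width: 88.2
grip_force: 3.9
```

```bash
python3 -c "
from h import *
plan(-29,133,118,180)"
```

```text
t 3.95 track -31.3 134.6 z 119.5 yaw_t -180.1 F [-8.  -0.7  4.6] -> shift [-0.012 -0.008  0.008] turn -0.001
```

Next I'll creep forward until the force rises against the guide.

Call:
{"fn": "move_arm", "kwargs": {
  "commands": [
    [1,-0.006,0,0,0],
    [1,-0.012,0,0,0],
    [1,-0.018,0,0,0],
    [1,-0.02,0,0,0],
    [1,-0.02,0,0,0]
  ]
}}

```text
time: 4.58
tcp_pos: [520.5, 104.6, 119.5]
eef_rot: [-179.8, -0.7, -176.5]
ft_force: [-16.7, -2.1, 12.0]
grip_width: 87.9
grip_force: 8.2
```

Call:
{"fn": "move_arm", "kwargs": {
  "commands": [
    [1,-0.005,0,0,0],
    [1,-0.01,0,0,0],
    [1,-0.015,0,0,0],
    [1,-0.015,0,0,0],
    [1,-0.015,0,0,0]
  ]
}}

```text
time: 5.2
tcp_pos: [520.3, 104.4, 119.4]
eef_rot: [-179.7, -1.0, -176.4]
ft_force: [-23.5, -1.9, 17.5]
grip_width: 88.3
grip_force: 11.5
```

The large carton is seated on the guide, as force rose with no motion. I'll back off and go to the small carton.

Call:
{"fn": "move_arm", "kwargs": {
  "commands": [
    [1,0.03,0,0,0],
    [1,0.08,0,0,0],
    [1,0.2,0,0,0],
    [0.7,0.34,0,0,0],
    [0.7,0.34,-0.2,0,0]
  ]
}}

```text
time: 5.82
tcp_pos: [464.1, 65.7, 119.6]
eef_rot: [179.8, 0.1, -176.1]
ft_force: [2.0, -1.0, 0.3]
grip_width: 70.5
grip_force: 0.0
```

Call:
{"fn": "move_arm", "kwargs": {
  "commands": [
    [0.7,0,-0.2,0,0],
    [0.7,0,-0.4,0,0],
    [0.7,0,-0.6,0,0],
    [0.7,0,-0.8,0,0],
    [0.7,0,-1,0,0]
  ]
}}

```text
time: 6.45
tcp_pos: [478.2, -139.0, 119.5]
eef_rot: [-180.0, 0.2, -176.5]
ft_force: [-0.1, -0.9, 0.3]
grip_width: 61.8
grip_force: 0.0
```

```bash
python3 -c "
from h import *
plan(-60,-141,106,180)
from station import arm
import cv2
i=arm.read_camera('top')['img'][140:260,212:422,::-1]
cv2.imwrite('pics/c2.png',cv2.resize(i,None,fx=3.6,fy=3.6,interpolation=cv2.INTER_CUBIC))"
```

```text
t 6.45 track -88.4 -106.3 z 119.5 yaw_t -180.0 F [-0.1 -0.9  0.3] -> shift [-0.142 -0.173  0.068] turn -0.001
```

View pics/c2.png

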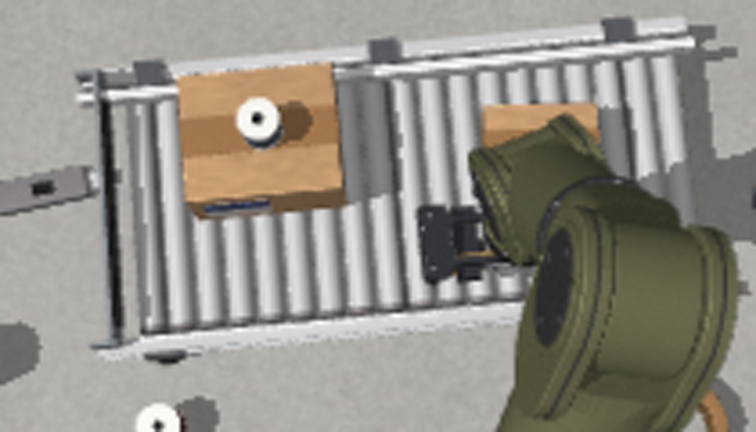

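The large carton is flush with the guide and square, its far edge at (180,75)–(332,64), and the spool is standing. Next is the small carton.

Call:
{"fn": "move_arm", "kwargs": {
  "commands": [
    [0.7,0,-0.17,0.03,0],
    [0.7,-0.03,-0.17,0.07,0],
    [0.7,-0.07,-0.17,0.07,0],
    [0.7,-0.11,-0.17,0.07,0],
    [0.7,-0.14,-0.17,0.07,0]
  ]
}}

```text
time: 7.12
tcp_pos: [508.1, -168.3, 105.1]
eef_rot: [180.0, 0.1, -176.4]
ft_force: [-0.0, 0.5, -0.2]
grip_width: 61.7
grip_force: 0.0
```

Call:
{"fn": "move_arm", "kwargs": {
  "commands": [
    [0.7,-0.03,0,0,0],
    [0.7,-0.06,0,0,0],
    [0.7,-0.09,0,0,0],
    [0.7,-0.12,0,0,0],
    [0.7,-0.15,0,0,0]
  ]
}}

```text
time: 7.75
tcp_pos: [534.6, -168.0, 104.5]
eef_rot: [-180.0, -0.3, -176.5]
ft_force: [-6.7, -0.9, 4.6]
grip_width: 61.9
grip_force: 3.2
```

Call:
{"fn": "move_arm", "kwargs": {
  "commands": [
    [0.7,-0.03,0,0,0],
    [0.7,-0.06,0,0,0],
    [0.7,-0.09,0,0,0],
    [0.7,-0.12,0,0,0],
    [0.7,-0.13,0,0,0]
  ]
}}

```text
time: 8.38
tcp_pos: [561.6, -166.1, 104.5]
eef_rot: [180.0, -0.2, -176.5]
ft_force: [-6.2, -1.2, 5.0]
grip_width: 61.9
grip_force: 3.2
```

```bash
python3 -c "
from h import *
plan(4,-141,106,180)"
```

```text
t 8.38 track -6.8 -138.5 z 104.5 yaw_t -180.0 F [-6.2 -1.2  5. ] -> shift [-0.054 -0.013 -0.008] turn 0.0
```

Call:
{"fn": "move_arm", "kwargs": {
  "commands": [
    [0.7,-0.015,0,0,0],
    [0.7,-0.03,0,0,0],
    [0.7,-0.045,0,0,0],
    [0.7,-0.06,0,0,0],
    [0.7,-0.06,0,0,0]
  ]
}}

```text
time: 9.0
tcp_pos: [572.8, -165.5, 104.4]
eef_rot: [-180.0, -0.2, -176.5]
ft_force: [-6.2, -0.2, 3.2]
grip_width: 61.6
grip_force: 3.3
```

Call:
{"fn": "move_arm", "kwargs": {
  "commands": [
    [0.7,-0.007,0,0,0],
    [0.7,-0.014,0,0,0],
    [0.7,-0.02,0,0,0],
    [0.7,-0.025,0,0,0],
    [0.7,-0.025,0,0,0]
  ]
}}

```text
time: 9.62
tcp_pos: [572.5, -165.6, 104.3]
eef_rot: [-180.0, -0.8, -176.5]
ft_force: [-17.3, -0.5, 14.7]
grip_width: 61.5
grip_force: 9.0
```

The small carton is seated too. I'll back off and swing round behind it.

Call:
{"fn": "move_arm", "kwargs": {
  "commands": [
    [0.7,0.03,0,0,0],
    [0.7,0.08,0,0,0],
    [0.7,0.2,0,0,0],
    [0.35,0.38,-0.1,0,0],
    [0.35,0.38,-0.35,0,0]
  ]
}}

```text
time: 10.25
tcp_pos: [506.0, -237.0, 104.7]
eef_rot: [179.8, -0.1, -176.1]
ft_force: [1.4, -0.8, -1.2]
grip_width: 43.8
grip_force: 0.0
```

```bash
python3 -c "
from h import *
plan(-60,-250,106,90)
from station import arm
print(arm.read_state()['joint_positions'].round(0))"
```

```text
t 10.25 track -66.6 -205.8 z 104.7 yaw_t -179.6 F [ 1.4 -0.8 -1.2] -> shift [-0.031 -0.221 -0.007] turn 2.008
[ 34.  47. -23. 107.  32.  32.  84.]
```

Call:
{"fn": "move_arm", "kwargs": {
  "commands": [
    [0.35,-0.03,-0.1,0,-0.2],
    [0.35,-0.03,-0.22,0,-0.4],
    [0.35,-0.03,-0.22,0,-0.6],
    [0.35,-0.03,-0.22,0,-0.8],
    [0.35,-0.03,-0.22,0,-1]
  ]
}}

```text
time: 10.88
tcp_pos: [517.7, -283.1, 104.8]
eef_rot: [-179.9, 0.1, -131.2]
ft_force: [-0.0, -0.2, -0.2]
grip_width: 31.2
grip_force: 0.0
```

Call:
{"fn": "move_arm", "kwargs": {
  "commands": [
    [0.35,0,0,0,-0.2],
    [0.35,0,0,0,-0.4],
    [0.35,0,0,0,-0.6],
    [0.35,0,0,0,-0.8],
    [0.35,0,0,0,-1]
  ]
}}

```text
time: 11.5
tcp_pos: [515.6, -281.9, 103.2]
eef_rot: [179.6, -0.1, -87.2]
ft_force: [-0.7, 3.0, -1.8]
grip_width: 30.6
grip_force: 0.0
```

```bash
python3 -c "
from h import *
plan(55,-250,106,270)
from station import arm
print(arm.read_state()['joint_positions'].round(0))"
```

```text
t 11.5 track -59.8 -251.3 z 103.2 yaw_t -90.7 F [-0.7  3.  -1.8] -> shift [-0.014 -0.574 -0.018] turn -0.017
[ 56.  61. -63. 101.  63.  61. 152.]
```

Joint 7 is near its limit this way, so I'll turn back to the opposite heading, which pushes the same way.

Call:
{"fn": "move_arm", "kwargs": {
  "commands": [
    [0.35,0,0,0,0.2],
    [0.35,0,0,0,0.4],
    [0.35,0,0,0,0.6],
    [0.35,0,0,0,0.8],
    [0.35,0,0,0,1]
  ]
}}

```text
time: 12.12
tcp_pos: [516.5, -281.0, 103.1]
eef_rot: [179.7, -0.0, -132.7]
ft_force: [-0.0, 0.6, 0.4]
grip_width: 30.7
grip_force: 0.0
```

Call:
{"fn": "move_arm", "kwargs": {
  "commands": [
    [0.35,0,0,0,0.2],
    [0.35,0,0,0,0.4],
    [0.35,0,0,0,0.6],
    [0.35,0,0,0,0.8],
    [0.35,0,0,0,1]
  ]
}}

```text
time: 12.75
tcp_pos: [516.6, -281.0, 103.2]
eef_rot: [179.8, -0.2, -177.7]
ft_force: [0.4, 0.2, -0.5]
grip_width: 31.2
grip_force: 0.0
```

Call:
{"fn": "move_arm", "kwargs": {
  "commands": [
    [0.35,0,0,0,0.2],
    [0.35,0,0,0,0.4],
    [0.35,0,0,0,0.6],
    [0.35,0,0,0,0.8],
    [0.35,0,0,0,1]
  ]
}}

```text
time: 13.38
tcp_pos: [516.6, -280.9, 103.2]
eef_rot: [-180.0, -0.3, 137.3]
ft_force: [-0.5, 0.3, 0.4]
grip_width: 30.9
grip_force: 0.0
```

Call:
{"fn": "move_arm", "kwargs": {
  "commands": [
    [0.35,0,0,0,0.2],
    [0.35,0,0,0,0.4],
    [0.35,0,0,0,0.6],
    [0.35,0,0,0,0.8],
    [0.35,0,0,0,1]
  ]
}}

```text
time: 14.0
tcp_pos: [516.7, -280.9, 103.2]
eef_rot: [-179.8, -0.2, 92.3]
ft_force: [0.7, 0.9, -0.3]
grip_width: 30.8
grip_force: 0.0
```

```bash
python3 -c "
from h import *
plan(55,-250,106,90)
from station import arm
import cv2
print(arm.read_state()['joint_positions'].round(0))
i=arm.read_camera('top')['img'][140:260,212:452,::-1]
cv2.imwrite('pics/c3.png',cv2.resize(i,None,fx=3.3,fy=3.3,interpolation=cv2.INTER_CUBIC))"
```

```text
t 14.0 track -58.6 -250.3 z 103.2 yaw_t 88.8 F [ 0.7  0.9 -0.3] -> shift [ 0.013  0.568 -0.016] turn -0.026
[ 37.  49. -23. 102.  30.  36.  -1.]
```

View pics/c3.png

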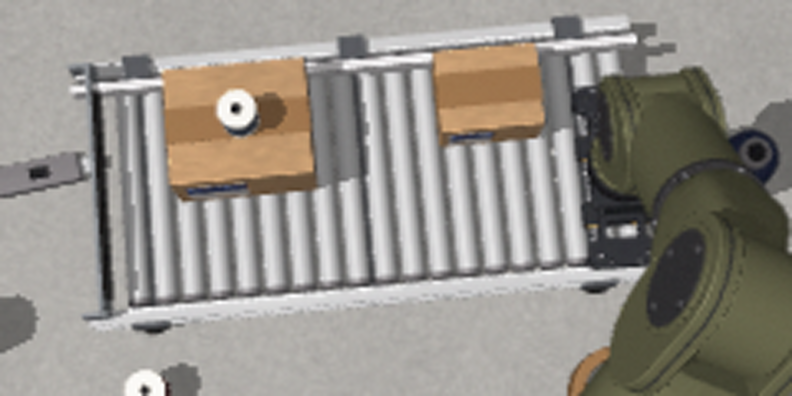

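Both cartons are flush with the guide: the large spans (163,72)–(305,60) and the small (434,54)–(535,45). The tool is behind, at the right. I'll line up and push along y.

Call:
{"fn": "move_arm", "kwargs": {
  "commands": [
    [0.35,0,0.15,-0.01,-0.03],
    [0.35,0,0.3,-0.01,-0.03],
    [0.35,0,0.45,-0.01,-0.03],
    [0.35,0,0.57,-0.01,-0.03],
    [0.35,0.04,0.57,-0.01,-0.03]
  ]
}}

```text
time: 14.68
tcp_pos: [631.2, -267.4, 104.3]
eef_rot: [-179.8, -0.2, 94.0]
ft_force: [0.1, 0.4, -0.0]
grip_width: 30.8
grip_force: 0.0
```

Call:
{"fn": "move_arm", "kwargs": {
  "commands": [
    [0.35,0.04,0,0,0],
    [0.35,0.08,0,0,0],
    [0.35,0.12,0,0,0],
    [0.35,0.15,0,0,0],
    [0.35,0.18,0,0,0]
  ]
}}

```text
time: 15.3
tcp_pos: [626.6, -231.6, 104.7]
eef_rot: [-179.7, -0.2, 93.9]
ft_force: [0.4, 0.2, 0.2]
grip_width: 31.2
grip_force: 0.0
```

```bash
python3 -c "
from h import *
plan(57,9,106,90)"
```

```text
t 15.3 track 54.1 -207.8 z 104.7 yaw_t 90.4 F [0.4 0.2 0.2] -> shift [ 1.084  0.023 -0.003] turn 0.01
```

Call:
{"fn": "move_arm", "kwargs": {
  "commands": [
    [0.35,0.04,0,0,0],
    [0.35,0.08,0.005,0,0],
    [0.35,0.12,0.01,0,0],
    [0.35,0.16,0.01,0,0],
    [0.35,0.2,0.01,0,0]
  ]
}}

```text
time: 15.92
tcp_pos: [625.5, -191.5, 104.4]
eef_rot: [-179.6, -0.2, 93.9]
ft_force: [-0.5, -2.4, -0.2]
grip_width: 30.9
grip_force: 0.9
```

Call:
{"fn": "move_arm", "kwargs": {
  "commands": [
    [0.35,0.04,0,0,0],
    [0.35,0.08,0,0,0],
    [0.35,0.12,0,0,0],
    [0.35,0.16,0,0,0],
    [0.35,0.2,0,0,0]
  ]
}}

```text
time: 16.55
tcp_pos: [623.6, -151.2, 104.9]
eef_rot: [-179.7, -0.2, 94.0]
ft_force: [0.3, -1.2, -0.7]
grip_width: 31.0
grip_force: 0.7
```

Call:
{"fn": "move_arm", "kwargs": {
  "commands": [
    [0.35,0.04,0,0,0],
    [0.35,0.08,0,0,0],
    [0.35,0.12,0,0,0],
    [0.35,0.16,0,0,0],
    [0.35,0.2,0,0,0]
  ]
}}

```text
time: 17.18
tcp_pos: [620.8, -111.6, 105.1]
eef_rot: [-179.7, -0.2, 93.9]
ft_force: [0.9, -0.6, -0.6]
grip_width: 31.2
grip_force: 0.8
```

```bash
python3 -c "
from h import *
plan(57,9,106,90)
from station import arm
import cv2
i=arm.read_camera('top')['img'][140:260,212:452,::-1]
cv2.imwrite('pics/c4.png',cv2.resize(i,None,fx=3.3,fy=3.3,interpolation=cv2.INTER_CUBIC))"
```

```text
t 17.18 track 55.7 -87.7 z 105.1 yaw_t 90.4 F [ 0.9 -0.6 -0.6] -> shift [ 0.483  0.01  -0.003] turn 0.01
```

View pics/c4.png

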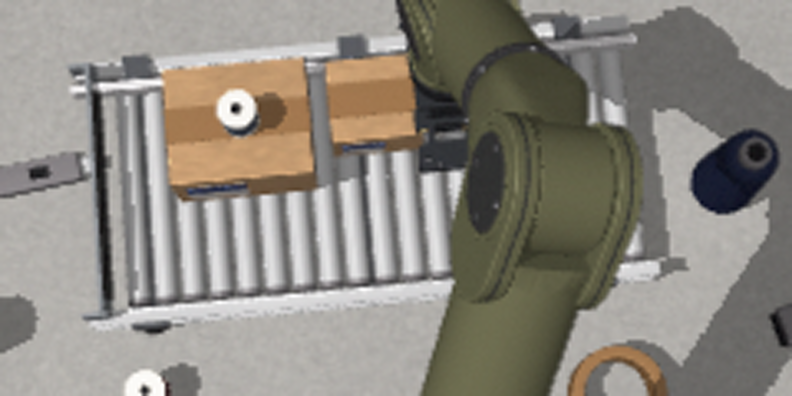

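The small carton (324,66)–(405,57) is square and nearly up to the large one. I'll continue at a slower speed.

Call:
{"fn": "move_arm", "kwargs": {
  "commands": [
    [0.35,0.025,0,0,0],
    [0.35,0.05,0,0,0],
    [0.35,0.075,0,0,0],
    [0.35,0.1,0,0,0],
    [0.35,0.125,0,0,0]
  ]
}}

```text
time: 17.85
tcp_pos: [618.9, -87.8, 105.1]
eef_rot: [-179.7, -0.1, 93.9]
ft_force: [1.0, -3.7, 0.5]
grip_width: 31.0
grip_force: 1.7
```

Call:
{"fn": "move_arm", "kwargs": {
  "commands": [
    [0.35,0.025,0,0,0],
    [0.35,0.05,0,0,0],
    [0.35,0.075,0,0,0],
    [0.35,0.1,0,0,0],
    [0.35,0.125,0,0,0]
  ]
}}

```text
time: 18.48
tcp_pos: [617.2, -61.9, 105.1]
eef_rot: [-179.7, -0.2, 93.9]
ft_force: [2.6, -3.6, 0.1]
grip_width: 31.1
grip_force: 1.6
```

Call:
{"fn": "move_arm", "kwargs": {
  "commands": [
    [0.35,0.025,0,0,0],
    [0.35,0.05,0,0,0],
    [0.35,0.075,0,0,0],
    [0.35,0.1,0,0,0],
    [0.35,0.125,0,0,0]
  ]
}}

```text
time: 19.1
tcp_pos: [615.2, -36.8, 105.2]
eef_rot: [-179.7, -0.2, 94.0]
ft_force: [2.7, -3.4, -0.6]
grip_width: 30.6
grip_force: 1.7
```

Call:
{"fn": "move_arm", "kwargs": {
  "commands": [
    [0.35,0.02,0,0,0],
    [0.35,0.04,0,0,0],
    [0.35,0.06,0,0,0],
    [0.35,0.08,0,0,0],
    [0.35,0.08,0,0,0]
  ]
}}

```text
time: 19.73
tcp_pos: [613.8, -20.0, 105.2]
eef_rot: [-179.6, -0.3, 94.0]
ft_force: [-0.1, -1.3, -0.3]
grip_width: 30.8
grip_force: 0.2
```

```bash
python3 -c "
from h import *
plan(57,9,106,90)"
```

```text
t 19.73 track 54.2 4.2 z 105.2 yaw_t 90.5 F [-0.1 -1.3 -0.3] -> shift [ 0.024  0.014 -0.004] turn 0.011
```

Call:
{"fn": "move_arm", "kwargs": {
  "commands": [
    [0.35,0.01,0,0,0],
    [0.35,0.02,0,0,0],
    [0.35,0.03,0,0,0],
    [0.35,0.04,0,0,0],
    [0.35,0.04,0,0,0]
  ]
}}

```text
time: 20.35
tcp_pos: [613.2, -12.6, 105.1]
eef_rot: [-179.6, -0.2, 94.0]
ft_force: [-0.8, -1.5, 0.2]
grip_width: 30.8
grip_force: 0.6
```

Call:
{"fn": "move_arm", "kwargs": {
  "commands": [
    [0.35,0.01,0,0,0],
    [0.35,0.02,0,0,0],
    [0.35,0.03,0,0,0],
    [0.35,0.03,0,0,0],
    [0.35,0.03,0,0,0]
  ]
}}

```text
time: 20.98
tcp_pos: [613.2, -11.9, 105.2]
eef_rot: [-179.6, 0.1, 93.7]
ft_force: [-0.5, -9.3, 2.4]
grip_width: 30.9
grip_force: 4.6
```

The force has risen, so the train is up against the stop. I'll back off slowly and look.

Call:
{"fn": "move_arm", "kwargs": {
  "commands": [
    [0.35,-0.01,0,0,0],
    [0.35,-0.02,0,0,0],
    [0.35,-0.04,0,0,0],
    [0.35,-0.1,0,0,0],
    [0.35,-0.3,0,0,0]
  ]
}}

```text
time: 21.6
tcp_pos: [618.2, -63.9, 105.5]
eef_rot: [-179.8, -0.4, 94.3]
ft_force: [0.4, -0.6, 0.1]
grip_width: 30.8
grip_force: 0.0
```

Call:
{"fn": "move_arm", "kwargs": {
  "commands": [
    [0.35,-0.25,0,0,0],
    [0.35,-0.5,0,-0.1,0],
    [0.35,-0.75,0,-0.2,0],
    [0.35,-0.8,0,-0.3,0],
    [0.35,-0.8,0,-0.4,0]
  ]
}}

```text
time: 22.22
tcp_pos: [628.6, -229.6, 185.0]
eef_rot: [-179.7, -0.2, 93.8]
ft_force: [-0.8, -0.4, 0.2]
grip_width: 30.8
grip_force: 0.0
```

```bash
python3 -c "
from h import *
plan(57,9,106,90)
from station import arm
import cv2
i=arm.read_camera('top')['img'][140:240,222:382,::-1]
cv2.imwrite('pics/c5.png',cv2.resize(i,None,fx=5,fy=5,interpolation=cv2.INTER_CUBIC))"
```

```text
t 22.23 track 56.3 -205.9 z 185.0 yaw_t 90.3 F [-0.8 -0.4  0.2] -> shift [1.073 0.011 0.398] turn 0.006
```

View pics/c5.png

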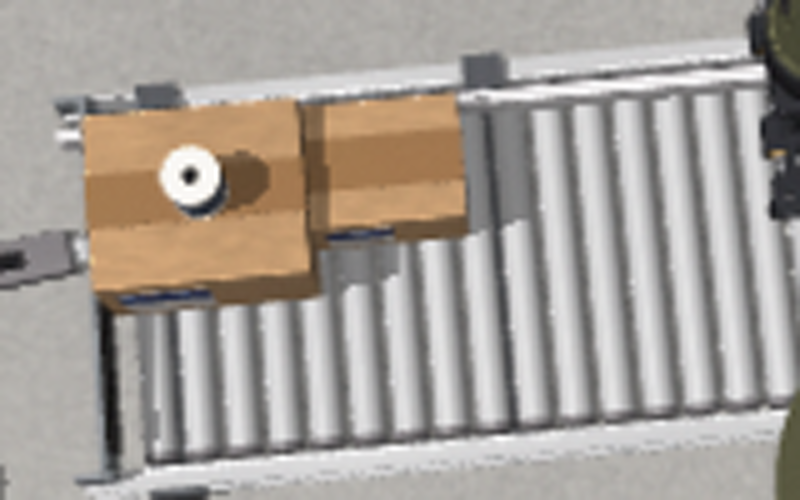

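The large corners are (85,117) (298,99) (312,270) (93,291) and the small's right edge is (459,95)–(466,215). The spool stands. I'll check these numerically.

```bash
python3 - <<'E'
from h import *
from station import arm
c=arm.read_camera("top")
f=lambda *a:np.array(a)/5+[222,140]-.4
M=np.c_[XT,YT]
for n,p,z in(("L",((85,117),(298,99),(312,270),(93,291)),172.5),("S",((459,95),(466,215),(322,227)),147.5)):
    q=(ray(c,f(*p),z)-O)@M;print(n,q.round(1).tolist(),q.mean(0).round(1))
E
```

```text
L [[102.5, 279.4], [101.6, 131.6], [-19.7, 130.9], [-20.5, 280.8]] [ 41.  205.7]
S [[101.3, 20.6], [14.7, 23.2], [15.4, 123.7]] [43.8 55.8]
```

```bash
python3 -c "
from station import arm
print(arm.close_job())"
```

```text
the job is handed in; nothing more can be done
None
```

The job is handed in: the large carton is against the end stop with the small one close behind, both flush and square on the side guide by my camera check. The sample spool is still standing and I saw no bystander disturbed; the verdict itself wasn't reported.

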